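# Serve the small apple with the tongs at the workshop coffee break

## Robot

A 6-joint arm with a two-finger parallel gripper is mounted at the origin on the work surface. World frame = base frame: x ahead of the robot, y to its left, z up, the work surface at z = 0. Lengths are in m, angles in rad, forces in N, time in s.
With the tool pointing down it reaches from about 0.35 to 0.775 m from the base axis. Payload 5.5 kg.
Tool frame: the origin (TCP) lies between the finger pads; the fingertips stand 19 mm ahead of it and the grasp point (between the pads) is the TCP; z points along the fingers, y is the line along which they close (so a half turn about z gives the same grasp; the last joint's range is limited). The gripper opens to 85 mm and grips with 20 to 120 N. Pads are 22 mm wide; open, the fingers measure 114 mm over their backs; the gripper's body (76 mm by 85 mm) begins 54 mm behind the grasp point. The pads swing forward as they close: fully open they stand 13 mm farther back than shut.
Start: joints at [-1.402, 0.313, 0.046, 1.304, 0, 1.431], TCP at [0.175, -0.548, 0.25] pointing down, gripper open.
Joint ranges: [-2.76, 2.76], [-0.86, 1.69], [-1.03, 1.26], [-2.2, 2.34], [-1.47, 1.5], [-3.14, 3.14]. Speed limits (rad/s): [2.57, 2.57, 3.14, 3.14, 3.14, 3.14].

## Interface

Orientations are given as a unit quaternion [w, x, y, z].
In Python, from workcell import env gives the robot as it stands.
- The arm moves only by the tool carry_out, never from a script. Its argument "increments" is a list that holds one entry, the list of rows, each a list of 6 numbers: the shift along the tool's x, y, z each as a share of 50 cm, from -1 to 1, then the turn, a rotation vector about the tool's x, y, z each as a share of 2 pi rad, from -1 to 1. In form: [[[x, y, z, ax, ay, az], ...]]. A call has 1 to 5 rows; each row is the pose to reach, as a shift and turn from the pose commanded when the call began, along the tool's axes at that moment, turning the shorter way round; what a row does not reach only later rows make up. A row lasts 1/8 s, in which the tool goes at most 62.5 mm and 10.7 degrees, less where a joint would pass 70% of its speed; a pose out of reach is approached as far as the arm can. A call with a number of a shift or a turn outside -1 to 1 is refused whole. A call with a gripper value outside its range is refused whole. "jaw" is the closure, from 0 (fully open) to 1 (shut), set as the call begins (left out, the last holds). The fingers move at their own pace and stop on an object; "squeeze" is the grip in N (left out, the last holds). Time passes only in rows, so rows that repeat a pose let the fingers close. It gives the time, the measured TCP pose, the force, the opening and the grip force at its end, in the units of the state.
- env.get_state(): the state, without advancing time (a new reading comes with each control period).
- env.read_camera(name): name is "scene" or "top" or "wrist"; returns a dict with "frame" (400x640x3 uint8, blue, green, red), "z_map" (400x640 float32, m along the optical axis (not along the pixel's ray), 0 where there is no reading), "intrinsics" (3x3 intrinsics, pixels), "R" (3x3) and "t" (3): a world point X has camera coordinates R X + t; the wrist camera has in their place "T_tool_cam" (4x4, takes a point from camera to tool coordinates, whose origin is the TCP and whose axes are the flange's). Camera axes: x right, y down, z forward; pixel columns grow to the right and rows downward; lengths in m; the calibration is good to about 2 mm. The wrist camera is an equidistant fisheye: a pixel r from the principal point sees the ray r / f radians off the axis. A picture is of the moment at which its call begins: read the wrist's pose just before it.
- env.hand_in(): hands the job in; it is judged then, once.
Trained networks look in the newest picture that a camera, given by its name, has taken for a name from the list of things; names that differ only in an ending like _2 or _b are one class to them, and where a whole thing is asked for, a point or a joint stands for the part that bears it (a point fixed in the world has none). Each returns a list of dicts, best first, with "score" (0 to 1); they miss things now and then, are a little off and sometimes report something else, mostly with a low value. They report only what shows in the picture. A call takes as long as a camera call. They do not tell look-alikes from the thing itself.
- env.find_in(camera, name): "position" ([x, y, z] in m, in world coordinates, good to about 4 mm: the middle of the surface that is visible of it).
The state is a dict: "clock": time; "joint_pos": joint angles; "qvel": joint speeds; "tau": joint torques, N m; "tcp_pos": TCP position; "orientation": TCP orientation; "wrist_force": force on the tool from outside, world axes, zero at the start; "ft_torque": the same for the moment, N m; "finger_gap": finger opening in m; "grip_force": force on a finger pad.
Only numpy, scipy, OpenCV 4.12 (cv2) and the standard library are available. Lean on these libraries where they do the work, as an engineer would, in place of code of your own. Each camera call takes 0.05 s, during which the arm holds its last target. There are 200 camera calls.

## Task

Take the steel tongs, close them on the small whole apple that stands on the serving board, and carry it in the tongs to the saucer. Finish still holding: the apple gripped between the tong jaws, up in the air above the middle of the saucer by about a hand's width, not set down. Touch the apple only with the tongs, and leave the other food, the saucer, the mugs and the wood pieces where they are.

Things in the scene. Friction and masses are not known exactly. Their poses are not given: they have to be found in the camera images.
- tongs: sprung steel kitchen tongs, 220 mm long, 95 g, lying flat on the bench: two leaves on edge (24 mm high, 4 mm thick) that open and close sideways. Origin: underside, centre line, midway between the flat finger panels, close to the centre of mass. x points along the tongs to the jaws, y to the left leaf, z up. Pivot 90 mm behind the origin, leaves end about 115 mm ahead
- tongs_jaws (a point): point midway between the flat jaw pads, 95 mm ahead of the tongs' origin (+x), 12 mm above the underside. Pads 40 mm long, 24 mm high; at rest the gap there is about 82 mm, and 95 mm over the outsides at the ends. The gap shrinks 2 mm for each 1 mm that the panels are squeezed together; once the jaws meet an item, half of any further squeeze force reaches it
- tongs_left: left (+y) leaf of the tongs with its jaw; origin on the pivot, 90 mm behind the tongs' origin, underside. Its flat grip panel spans x -28 to +28 mm from the tongs' origin; at rest the tongs measure about 56 mm over both panels there (gripper closes along y), flaring 0.1 rad a side towards the jaws
- tongs_right: right (-y) leaf, mirror of the left. Springs hold the leaves open: squeezing at the panels takes about 4 N to start, 7 N when the jaws are 46 mm apart, so a light squeeze carries the tongs with jaws still open. With the jaws 46 mm apart, panels and pads are parallel and the tongs measure 38 mm over the panels
- apple: small round whole red apple with a short stem, 46 mm in diameter, 42 mm high (stem to 53 mm), about 55 g, standing on the serving board among two other pieces of food. Origin: centre of its underside
- apple_middle (a point): middle of the small apple, 21 mm above its underside, at its widest part
- board: fixed wooden serving board, 150 mm (x) by 300 mm (y), 15 mm thick, with a short tab on its -x side. Origin: centre of its underside. Three pieces of food stand in a row along its y axis, about 105 mm apart, in any order
- saucer: plain white saucer, 140 mm in diameter, 18 mm high, on the bench at one side of the board (the tongs lie at the other side). Origin: centre of its underside
- cake: square piece of cake, 45 mm wide, 30 mm high, on the serving board; to be left alone. Origin: centre of its underside
- apple_half: half apple lying on its round back with the pale cut face up, 56 mm in diameter, 27 mm high, no stem, on the serving board; to be left alone. Origin: centre of its underside
- mug_tall: tall mug, 95 mm high, beyond the board; to be left alone. Origin: centre of its underside
- mug_low: low wide mug, 75 mm high, beyond the board; to be left alone. Origin: centre of its underside
- sample_tile: flat wood sample, 75 x 110 x 10 mm, between robot and board; to be left alone. Origin: centre of its underside
- offcut: plywood offcut, 50 x 80 x 14 mm, between robot and board; to be left alone. Origin: centre of its underside
There are look-alikes about, which are no part of the job. Several things look just like the tongs: the one meant starts farthest from the robot's base.

How it is judged:
On the way, in this order (a step that is already met when the one before it is completed fails the run):
1. the tongs are picked up by the gripper while the apple still stands on the board (height (world z) of tongs above 0.012 m and contact force between the fingers and tongs above 1 N and distance of apple from where it was at the start of the episode below 0.03 m), for 0.2 s.
2. the apple is gripped between both jaws and lifted off the board (contact force between each of tongs_left, tongs_right and apple above 0.5 N and height (world z) of apple_middle above 0.055 m and contact force between apple and board below 0.02 N), for 0.2 s.
At the end, for the whole second after the job is handed in: At the end the gripper holds the tongs, both jaws press on the apple (more than 0.5 N each), the apple's middle is more than 90 mm above the bench (about 50 mm clear of the saucer's rim) and within 50 mm of the point above the saucer's centre, still, and touching nothing but the tongs (contact force between the fingers and tongs above 1 N and contact force between each of tongs_left, tongs_right and apple above 0.5 N and contact force between apple and saucer below 0.02 N and height (world z) of apple_middle above 0.09 m and height (world z) of tongs above 0.04 m and horizontal distance between apple_middle and saucer below 0.05 m and linear speed of apple below 0.05 m/s); the arm keeps its last pose, push and grip.
It fails at once if the robot itself touches the apple (contact force between any of the fingers, the arm and apple above 0.5 N).
It fails at once if the saucer is shifted by more than 30 mm (distance of saucer from where it was at the start of the episode above 0.03 m).
It fails at once if the other food is shifted by more than 30 mm (distance of any of cake, apple_half from where it was at the start of the episode above 0.03 m).
It fails at once if a mug or a piece of wood is shifted by more than 30 mm (distance of any of mug_tall, mug_low, sample_tile, offcut from where it was at the start of the episode above 0.03 m).
It also fails if it takes over 45 s, if anything falls off the work surface, if the arm or the gripper's body presses on something with over 40 N, if the wrist force passes 120 N, or if a joint passes its speed limit or range.

## Working session

There is one attempt and no reset: what is moved stays moved. The work goes in short steps, Python scripts to look and compute and a tool call to move; the robot and the scene stay as the last step left them, time stands still between calls to the robot, and variables do not carry over. Pictures are saved under pics/ and viewed, at most 11 in all, crops included, and the job is handed in when it is done.

Besides the shell and the picture viewer there is one more tool, called after "Call:" as name(argument=value, ...) on one line, values as JSON. carry_out: Moves the arm, as the interface text tells. Its arguments: {"type":"object","properties":{"increments":{"type":"array","items":{"type":"array","items":{"type":"array","items":{"type":"number","minimum":-1,"maximum":1}}}},"jaw":{"type":"number"},"squeeze":{"type":"number"}},"required":["increments"]}

```bash
mkdir -p pics; cat > h.py <<'E'
from workcell import env
import numpy as np, cv2
def grab(n):
    d=env.read_camera(n); return d
def cloud(d):
    z=d["z_map"]; K=d["intrinsics"]; v,u=np.indices(z.shape)
    C=np.stack([(u-K[0][2])/K[0][0]*z,(v-K[1][2])/K[1][1]*z,z],-1)
    W=(C-np.array(d["t"]))@np.array(d["R"]); W[z==0]=np.nan
    return W
def pix(d,X):
    c=np.array(d["R"])@np.array(X)+np.array(d["t"]); p=np.array(d["intrinsics"])@c; return (p[:2]/p[2]).round().astype(int).tolist()
E
python3 - <<'E'
from h import *
s=env.get_state(); print(s)
d=grab("top"); cv2.imwrite("pics/top0.png",d["frame"]); np.save("top_cloud.npy",cloud(d))
for n in ["tongs","tongs_jaws","tongs_left","apple","board","saucer","cake","apple_half","mug_tall","mug_low","sample_tile","offcut"]:
    for r in env.find_in("top",n)[:5]: print(n,round(r["score"],2),np.round(r["position"],3),pix(d,r["position"]))
d=grab("scene"); cv2.imwrite("pics/scene0.png",d["frame"])
for n in ["tongs","apple","saucer"]:
    for r in env.find_in("scene",n)[:5]: print(n,round(r["score"],2),np.round(r["position"],3),pix(d,r["position"]))
E
```

```text
{'clock': 0.0, 'joint_pos': array([-1.40159477e+00,  3.13969305e-01,  4.49515283e-02,  1.30359005e+00,
        3.67737083e-05,  1.43118878e+00]), 'qvel': array([ 9.51873671e-05, -1.06711266e-03, -1.34564411e-03, -4.89252720e-04,
       -1.42696948e-03,  1.24675255e-03]), 'tau': array([-1.43619955e-04, -4.80633116e+01,  2.98530400e+01,  1.95192610e-02,
       -1.99249271e-04,  1.64142602e-05]), 'tcp_pos': array([ 0.17467071, -0.54731904,  0.2494153 ]), 'orientation': array([-9.05924670e-04,  9.88102877e-01,  1.53791687e-01,  4.98290878e-06]), 'wrist_force': array([ 0.7844225 , -0.12396259,  0.08707747]), 'ft_torque': array([-0.02286881, -0.01567752, -0.02609134]), 'grip_force': 0.0, 'finger_gap': 0.08567413267530209}
tongs 0.92 [0.554 0.348 0.02 ] [198, 189]
tongs 0.57 [0.277 0.299 0.02 ] [210, 282]
tongs_jaws 0.9 [0.55  0.35  0.025] [197, 190]
tongs_jaws 0.71 [0.278 0.296 0.024] [211, 282]
tongs_left 0.6 [0.552 0.35  0.02 ] [197, 190]
tongs_left 0.49 [0.278 0.334 0.024] [198, 281]
apple 0.65 [ 0.571 -0.014  0.053] [317, 186]
board 0.57 [0.567 0.004 0.013] [311, 188]
saucer 0.74 [ 0.472 -0.348  0.008] [426, 223]
saucer 0.54 [0.804 0.092 0.038] [284, 109]
saucer 0.41 [0.569 0.358 0.018] [195, 184]
cake 0.8 [0.589 0.099 0.044] [280, 179]
apple_half 0.8 [ 0.561 -0.104  0.043] [347, 191]
apple_half 0.67 [0.556 0.349 0.02 ] [198, 189]
mug_low 0.63 [ 0.8   -0.105  0.017] [349, 114]
sample_tile 0.7 [0.376 0.114 0.012] [273, 250]
offcut 0.72 [ 0.377 -0.111  0.017] [347, 252]
offcut 0.62 [ 0.572 -0.013  0.054] [317, 186]
tongs 0.96 [0.291 0.308 0.018] [483, 206]
tongs 0.8 [0.557 0.338 0.026] [453, 293]
apple 0.54 [ 0.58  -0.005  0.057] [311, 216]
apple 0.31 [ 0.787 -0.117  0.044] [213, 259]
saucer 0.77 [ 0.461 -0.344  0.01 ] [242, 147]
```

View pics/top0.png

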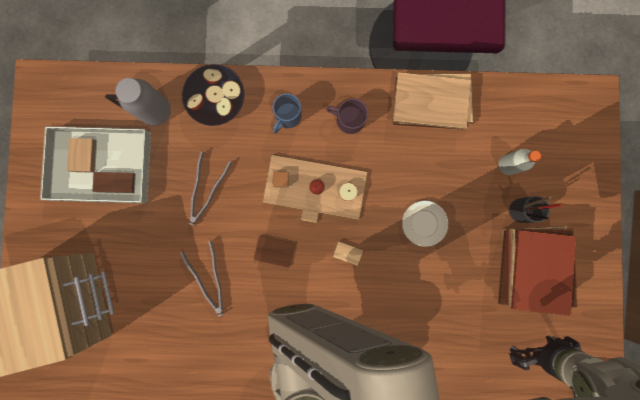

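View pics/scene0.png

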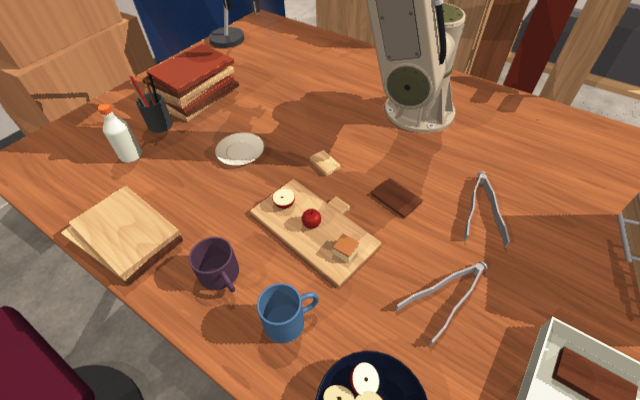

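The top view shows the board (315,188) with cake (280,179), red apple (317,186) and half apple (348,191), and the saucer at (425,223). Two things could be taken for the tongs: the pair at (210,188), pivot (193,220), about 0.65 m from the base, and the pair at (205,280), pivot (219,312), about 0.41 m. The farther pair is the one meant. Next I'll check it in a crop and fit its pose.

```bash
python3 - <<'E'
from h import *
W=np.load("top_cloud.npy"); im=cv2.imread("pics/top0.png")
c=im[140:235,170:370]; cv2.imwrite("pics/crop1.png",cv2.resize(c,None,fx=4,fy=4,interpolation=cv2.INTER_CUBIC))
# bench offset
print("bench z",np.nanmedian(W[230:300,150:180,2]))
sub=W[140:235,180:245]; 
hsv=cv2.cvtColor(im,cv2.COLOR_BGR2HSV)[140:235,180:245]
for nm,m in [("h",(sub[...,2]>0.010)&(sub[...,2]<0.04)),("grey",(hsv[...,1]<70)&(hsv[...,2]>60))]:
    n,l,st,ce=cv2.connectedComponentsWithStats(m.astype(np.uint8)); print(nm,st.tolist())
    k=1+np.argmax(st[1:,4]); P=sub[l==k]; print(len(P),np.nanmin(P,0),np.nanmax(P,0),np.nanmean(P,0))
    for x0 in np.arange(0.44,0.68,0.015):
        q=P[(abs(P[:,0]-x0)<0.006)]; print(round(x0,3),np.round(np.sort(q[:,1]),3))
# apple, board, saucer
hs=cv2.cvtColor(im,cv2.COLOR_BGR2HSV)
m=((hs[...,0]<8)|(hs[...,0]>172))&(hs[...,1]>140); m[:,:300]=0;m[:,335:]=0;m[:170]=0;m[205:]=0
P=W[m]; P=P[P[:,2]>.03]; print("apple",np.nanmin(P,0),np.nanmax(P,0))
R=W[150:222,255:375].reshape(-1,3); R=R[(R[:,2]>.011)&(R[:,2]<.02)&(R[:,0]<.66)&(R[:,0]>.45)]
print("board",cv2.minAreaRect(R[:,:2].astype(np.float32)*1000))
R=W[190:255,395:455].reshape(-1,3); R=R[(R[:,2]>.012)&(R[:,2]<.025)]; print("saucer",cv2.minEnclosingCircle(R[:,:2].astype(np.float32)*1000))
E
```

```text
bench z 0.00012840932443126306
h [[0, 0, 65, 95, 5799], [10, 12, 41, 70, 365], [18, 60, 1, 1, 1], [9, 82, 7, 4, 10]]
365 [0.45712499 0.25366221 0.01002651] [0.66914108 0.36825318 0.03110941] [0.55431789 0.33036224 0.0210001 ]
0.44 []
0.455 [0.351 0.352 0.352 0.355 0.355 0.357 0.357 0.361 0.362 0.364 0.364 0.368]
0.47 [0.343 0.344 0.344 0.346 0.347 0.347 0.347 0.348 0.349 0.35  0.352 0.352
 0.354 0.355 0.359 0.359 0.361 0.361 0.362 0.362 0.362 0.364 0.364 0.365
 0.365 0.368]
0.485 [0.335 0.335 0.335 0.337 0.338 0.338 0.338 0.339 0.339 0.342 0.362 0.362
 0.362 0.362 0.363 0.363 0.364 0.365 0.365 0.366]
0.5 [0.322 0.324 0.325 0.326 0.326 0.328 0.329 0.33  0.331 0.331 0.333 0.361
 0.362 0.362 0.362 0.362 0.362 0.363 0.363 0.366 0.366 0.366 0.367]
0.515 [0.314 0.314 0.317 0.317 0.318 0.318 0.318 0.319 0.321 0.321 0.323 0.361
 0.361 0.361 0.362 0.362 0.363 0.363 0.364 0.364]
0.53 [0.309 0.309 0.31  0.31  0.311 0.312 0.312 0.312 0.313 0.315 0.361 0.361
 0.361 0.361 0.361 0.362 0.362 0.362 0.362 0.363 0.365]
0.545 [0.301 0.303 0.304 0.304 0.305 0.306 0.306 0.307 0.309 0.311 0.356 0.357
 0.35
[... 2694 characters left out ...]
349 0.35  0.351 0.351 0.352 0.352 0.353 0.354]
0.62 [0.26  0.262 0.262 0.263 0.265 0.265 0.265 0.265 0.268 0.268 0.348 0.348
 0.349 0.349 0.349 0.349 0.35  0.35  0.351 0.352 0.36  0.36 ]
0.635 [0.254 0.256 0.256 0.256 0.257 0.258 0.258 0.259 0.259 0.262 0.347 0.347
 0.347 0.348 0.348 0.348 0.349 0.351 0.351]
0.65 [0.344 0.344 0.345 0.345 0.346 0.346 0.347 0.348 0.349]
0.665 [0.341 0.341 0.342 0.342 0.342 0.343 0.344 0.346 0.346 0.353]
0.68 []
apple [ 0.55029097 -0.03116824  0.03691223] [0.58946938 0.00761507 0.06250032]
board ((556.9197998046875, -4.8306732177734375), (300.1929931640625, 182.29135131835938), 81.488037109375)
saucer ((490.239013671875, -353.38836669921875), 90.78694915771484)
```

View pics/crop1.png

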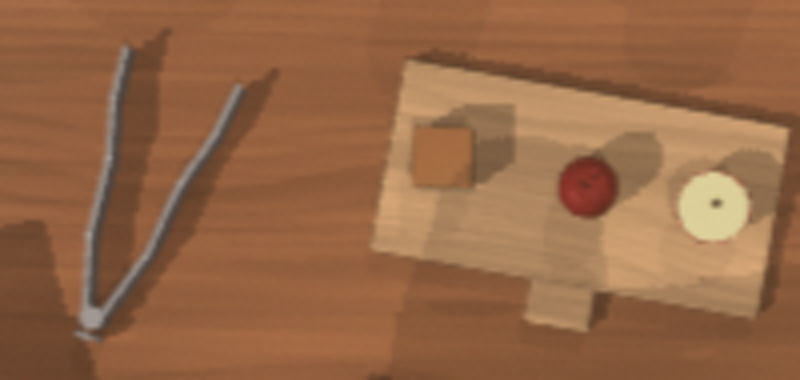

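The crop shows the far tongs with pivot at top-view pixel (193,219) and jaw ends at (202,152) and (230,162). The stemmed red apple is at (317,186), between the cake (281,179) and the half apple (348,191).

```bash
cat >> h.py <<'E'
from scipy.optimize import least_squares
from scipy.spatial.transform import Rotation as Ro
PL=np.array([[-88,5],[-28,23.2],[28,28.8],[75,41],[117,45.3]])/1000
def fit_tongs(P,p0):
    def res(p):
        c,s=np.cos(p[2]),np.sin(p[2]); D=P[:,:2]-p[:2]; x=c*D[:,0]+s*D[:,1]; y=abs(-s*D[:,0]+c*D[:,1])
        best=np.full(len(x),9.)
        for a,b in zip(PL[:-1],PL[1:]):
            t=np.clip(((x-a[0])*(b-a)[0]+(y-a[1])*(b-a)[1])/((b-a)@(b-a)),0,1)
            best=np.minimum(best,np.hypot(x-a[0]-t*(b-a)[0],y-a[1]-t*(b-a)[1]))
        # end coverage: most forward point at 117 mm
        return np.r_[best,5*(np.percentile(x,99.5)-.115)]
    r=least_squares(res,p0,loss="soft_l1",f_scale=.003); return r.x,np.median(abs(r.fun))
def pose(s):
    q=s["orientation"]; return np.array(s["tcp_pos"]),Ro.from_quat([q[1],q[2],q[3],q[0]])
def row(target_p,target_R,p,R):
    return np.r_[R.inv().apply(np.array(target_p)-p)/.5,(R.inv()*target_R).as_rotvec()/(2*np.pi)].round(4)
def down(h):  # tool down, tool y along world angle h+90deg (tongs left, or its opposite)
    c,s=np.cos(h),np.sin(h); return Ro.from_matrix(np.array([[c,s,0],[s,-c,0],[0,0,-1]]))
E
python3 - <<'E'
from h import *
W=np.load("top_cloud.npy"); im=cv2.imread("pics/top0.png"); hs=cv2.cvtColor(im,cv2.COLOR_BGR2HSV)
P=W[140:235,180:245].reshape(-1,3); P=P[(P[:,2]>.016)&(P[:,2]<.034)]
t,e=fit_tongs(P,[.55,.33,-.3]); print("tongs",t,np.degrees(t[2]),e,"pivot",t[:2]-.09*np.array([np.cos(t[2]),np.sin(t[2])]))
m=((hs[...,0]<8)|(hs[...,0]>172))&(hs[...,1]>140); m[:,:300]=0;m[:,335:]=0;m[:170]=0;m[205:]=0
A=W[m]; A=A[A[:,2]>.036]
r=least_squares(lambda p:np.linalg.norm((A-[p[0],p[1],.036])/[.023,.023,.021],axis=1)-1,[.57,-.01],loss="soft_l1",f_scale=.1); print("apple",r.x,np.median(abs(r.fun)))
m=(hs[...,1]<60)&(hs[...,2]>90); m[:190]=0;m[255:]=0;m[:,:395]=0;m[:,455:]=0
n,l,st,ce=cv2.connectedComponentsWithStats(m.astype(np.uint8)); k=1+np.argmax(st[1:,4]); S=W[l==k]; print("saucer",st[k],np.nanmin(S,0),np.nanmax(S,0),(np.nanmin(S,0)+np.nanmax(S,0))/2)
s=env.get_state(); p,R=pose(s); print(R.as_matrix().round(3))
for z in (.25,): print(row([t[0],t[1],z],down(t[2]),p,R)); print(row([.42,-.1,z],R,p,R))
E
```

```text
tongs [ 0.54430136  0.33315708 -0.30488735] -17.46875851020302 0.0015574209409182946 pivot [0.45845209 0.36017379]
apple [ 0.57084996 -0.01223272] 0.07999675751430191
saucer [ 403  201   45   45 1601] [ 0.40439488 -0.41136691 -0.00289667] [ 0.53894927 -0.27663688  0.02572451] [ 0.47167207 -0.3440019   0.01141392]
[[ 0.953  0.304  0.   ]
 [ 0.304 -0.953 -0.   ]
 [-0.     0.    -1.   ]]
[ 1.2396e+00 -1.4541e+00  5.0000e-04  0.0000e+00 -0.0000e+00  9.7700e-02]
[ 7.395e-01 -7.043e-01  6.000e-04  0.000e+00  0.000e+00  0.000e+00]
```

Call:
carry_out(increments=[[[0.74, -0.7, 0, 0, 0, 0.098], [0.74, -0.7, 0, 0, 0, 0.098], [0.74, -0.7, 0, 0, 0, 0.098], [0.74, -0.7, 0, 0, 0, 0.098], [0.74, -0.7, 0, 0, 0, 0.098]]], jaw=0, squeeze=20)

```text
clock: 1.48
tcp_pos: [0.325, -0.2754, 0.2506]
orientation: [0.0, 0.988, -0.153, 0.0]
wrist_force: [1.4, -0.4, 0.1]
finger_gap: 0.0852
grip_force: 0.0
```

```bash
cat > t.py <<'E'
import sys
from h import *
# usage: t.py x y z heading -> row
x,y,z,h=map(float,sys.argv[1:5]); s=env.get_state(); p,R=pose(s)
print(s["clock"],p.round(4),"head",np.degrees(np.arctan2(R.as_matrix()[1,0],R.as_matrix()[0,0])).round(1),"gap",s["finger_gap"],"grip",s["grip_force"],s["wrist_force"].round(1))
print(row([x,y,z],down(h),p,R))
E
python3 t.py .52 .34 .25 -.305
```

```text
1.475 [ 0.325  -0.2754  0.2506] head -17.7 gap 0.08523990977187759 grip 0.0 [ 1.4 -0.4  0.1]
[-1.800e-03 -1.291e+00  5.000e-04  1.000e-04 -2.000e-04 -5.000e-04]
```

Call:
carry_out(increments=[[[0, -0.9, 0, 0, 0, 0], [0, -0.9, 0, 0, 0, 0], [0, -0.9, 0, 0, 0, 0], [0, -0.9, 0, 0, 0, 0], [0, -0.9, 0, 0, 0, 0]]])

```text
clock: 2.1
tcp_pos: [0.4081, -0.0157, 0.2506]
orientation: [-0.016, 0.992, -0.128, 0.002]
wrist_force: [-0.3, -0.1, -0.1]
finger_gap: 0.0855
grip_force: 0.0
```

```bash
python3 t.py .52 .34 .22 -.305
```

```text
2.1 [ 0.4081 -0.0157  0.2506] head -14.7 gap 0.08548604666722401 grip 0.0 [-0.3 -0.1 -0.1]
[ 3.640e-02 -7.426e-01  8.450e-02 -5.000e-03  1.000e-04  7.800e-03]
```

Call:
carry_out(increments=[[[0, -0.67, 0.06, 0, 0, 0], [0, -0.67, 0.06, 0, 0, 0], [0, -0.67, 0.06, 0, 0, 0], [0, -0.67, 0.06, 0, 0, 0], [0, -0.67, 0.06, 0, 0, 0]]])

```text
clock: 2.72
tcp_pos: [0.431, 0.019, 0.2366]
orientation: [-0.039, 0.995, -0.097, 0.003]
wrist_force: [-1.5, 0.7, 0.5]
finger_gap: 0.0855
grip_force: 0.0
```

Call:
carry_out(increments=[[[0, -0.06, 0, 0, 0, 0], [0, -0.06, 0, 0, 0, 0], [0, -0.06, 0, 0, 0, 0]]])

```text
clock: 3.1
tcp_pos: [0.4335, 0.0318, 0.2393]
orientation: [-0.046, 0.995, -0.086, 0.003]
wrist_force: [-0.1, 1.8, 1.0]
finger_gap: 0.0852
grip_force: 0.0
```

```bash
cat > w.py <<'E'
import sys
from h import *
s=env.get_state(); p,R=pose(s); d=env.read_camera("wrist")
K=np.array(d["intrinsics"]); T=np.array(d["T_tool_cam"]); z=d["z_map"]; v,u=np.indices(z.shape)
dx,dy=(u-K[0,2])/K[0,0],(v-K[1,2])/K[1,1]; th=np.hypot(dx,dy)+1e-9
k=np.tan(np.minimum(th,1.5))/th; C=np.stack([dx*k*z,dy*k*z,z],-1)
Wd=R.apply((C@T[:3,:3].T+T[:3,3]).reshape(-1,3)).reshape(C.shape)+p; Wd[(z==0)|(th>1.3)]=np.nan
cv2.imwrite("pics/%s.png"%sys.argv[1],d["frame"]); np.save("w_cloud.npy",Wd)
print(s["clock"],p.round(4),R.as_matrix()[:,0].round(3),"gap",s["finger_gap"],"T",T[:3,3].round(3))
E
python3 w.py w1; python3 - <<'E'
from h import *
W=np.load("w_cloud.npy"); P=W.reshape(-1,3); ok=np.isfinite(P[:,0]); P=P[ok]
print(len(P)); N=P[(abs(P[:,0]-.55)<.17)&(abs(P[:,1]-.33)<.13)]; print("bench",np.percentile(N[:,2],[5,25,50,75,95]).round(4))
Q=N[(N[:,2]>.015)&(N[:,2]<.035)]; print(len(Q),Q.min(0),Q.max(0))
t,e=fit_tongs(Q,[.544,.333,-.305]); print(t,e)
E
```

```text
3.1 [0.4335 0.0318 0.2393] [ 0.985 -0.171 -0.002] gap 0.0851574900547555 T [ 0.07   0.    -0.124]
253359
bench [-0.0009 -0.0002  0.0004  0.0011  0.0186]
1895 [0.38032135 0.25436246 0.01500794] [0.67216388 0.37552179 0.0261578 ]
[ 0.54317941  0.33484768 -0.29658564] 0.0011802729665344395
```

View pics/w1.png

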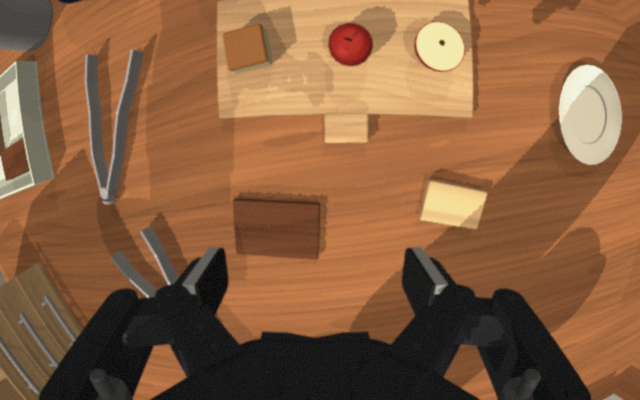

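The wrist view shows the far tongs at (110,125), the board at the top, and the offcut and tile below. The arm barely moved, so I'm checking the joints.

```bash
python3 - <<'E'
from h import *
s=env.get_state(); p,R=pose(s); print(s["joint_pos"].round(3),s["qvel"].round(3),s["tau"].round(1),s["wrist_force"].round(2)); print(R.as_matrix().round(3))
E
```

```text
[-0.173  0.038 -0.321  1.215  0.092  3.141] [-0.002 -0.     0.001 -0.001 -0.001  0.   ] [  0.  -31.6  29.4   0.    0.3  -0. ] [-0.58 -0.29  0.01]
[[ 0.985 -0.17   0.013]
 [-0.171 -0.981  0.091]
 [-0.002 -0.092 -0.996]]
```

Joint 6 is at its limit, so I'll use the half-turned grasp, with the tool x axis pointing from the jaws towards the pivot.

```bash
python3 t.py .5 .25 .25 1.2; python3 t.py .54 .334 .2 2.845
```

```text
3.15 [0.4335 0.0317 0.2392] head -9.8 gap 0.08529771932596873 grip 0.0 [-0.6 -0.3  0. ]
[ 0.0564 -0.453   0.0199 -0.0125 -0.0097 -0.2182]
3.15 [0.4335 0.0317 0.2392] head -9.8 gap 0.08529771932596873 grip 0.0 [-0.6 -0.3  0. ]
[ 0.1067 -0.6222  0.1358 -0.0019 -0.022  -0.4797]
```

Call:
carry_out(increments=[[[0.056, -0.45, 0.02, -0.0125, -0.01, -0.218], [0.056, -0.45, 0.02, -0.0125, -0.01, -0.218], [0.056, -0.45, 0.02, -0.0125, -0.01, -0.218], [0.056, -0.45, 0.02, -0.0125, -0.01, -0.218], [0.056, -0.45, 0.02, -0.0125, -0.01, -0.218]]])

```text
clock: 3.78
tcp_pos: [0.5001, 0.2513, 0.2493]
orientation: [-0.016, 0.926, 0.377, 0.0]
wrist_force: [-0.6, 0.2, -0.1]
finger_gap: 0.0853
grip_force: 0.0
```

```bash
python3 t.py .54 .334 .15 2.845; python3 -c "
from h import *
print(env.get_state()['joint_pos'].round(2))"
```

```text
3.775 [0.5001 0.2513 0.2493] head 44.3 gap 0.08534276079784285 grip 0.0 [-0.6  0.2 -0.1]
[ 0.1702 -0.0568  0.2026 -0.0007 -0.006  -0.3296]
[0.31 0.28 0.   1.29 0.03 2.67]
```

Call:
carry_out(increments=[[[0.1, -0.03, 0.1, 0, -0.003, -0.15], [0.1, -0.03, 0.1, 0, -0.003, -0.15], [0.1, -0.03, 0.1, 0, -0.003, -0.15], [0.1, -0.03, 0.1, 0, -0.003, -0.15], [0.1, -0.03, 0.1, 0, -0.003, -0.15]]])

```text
clock: 4.4
tcp_pos: [0.5248, 0.2954, 0.2006]
orientation: [-0.011, 0.657, 0.754, -0.001]
wrist_force: [0.5, -0.2, -0.2]
finger_gap: 0.0855
grip_force: 0.0
```

```bash
python3 t.py .54 .334 .15 2.845
```

```text
4.4 [0.5248 0.2954 0.2006] head 97.8 gap 0.08546511952177853 grip 0.0 [ 0.5 -0.2 -0.2]
[ 0.0709  0.0423  0.1015 -0.0009 -0.0035 -0.181 ]
```

Call:
carry_out(increments=[[[0.07, 0.042, 0.06, -0.001, -0.0035, -0.181], [0.07, 0.042, 0.06, -0.001, -0.0035, -0.181], [0.07, 0.042, 0.06, -0.001, -0.0035, -0.181], [0.07, 0.042, 0.06, -0.001, -0.0035, -0.181], [0.07, 0.042, 0.06, -0.001, -0.0035, -0.181]]])

```text
clock: 5.03
tcp_pos: [0.5405, 0.3332, 0.1708]
orientation: [-0.002, 0.246, 0.969, -0.0]
wrist_force: [0.9, 0.2, 0.1]
finger_gap: 0.0855
grip_force: 0.0
```

Call:
carry_out(increments=[[[0, 0, 0, 0, 0, -0.032], [0, 0, 0, 0, 0, -0.032], [0, 0, 0, 0, 0, -0.032]]])

```text
clock: 5.4
tcp_pos: [0.5406, 0.3332, 0.1709]
orientation: [-0.002, 0.152, 0.988, 0.0]
wrist_force: [-0.5, -0.2, -0.2]
finger_gap: 0.086
grip_force: 0.0
```

```bash
python3 w.py w2; python3 t.py .54 .334 .1 2.845; python3 - <<'E'
from h import *
P=np.load("w_cloud.npy").reshape(-1,3); P=P[np.isfinite(P[:,0])]
N=P[(P[:,0]>.43)&(P[:,0]<.7)&(abs(P[:,1]-.32)<.1)]; print("bench",np.percentile(N[:,2],[5,25,50,75,95]).round(4))
Q=N[(N[:,2]>.015)&(N[:,2]<.035)]; print(len(Q),Q.min(0),Q.max(0))
t,e=fit_tongs(Q,[.544,.333,-.305]); print(t,e)
E
```

```text
5.4 [0.5406 0.3332 0.1709] [-0.954  0.3    0.003] gap 0.08598275256539578 T [ 0.069 -0.    -0.124]
5.45 [0.5406 0.3332 0.171 ] head 162.6 gap 0.08519813348224432 grip 0.0 [ 0.7 -0.  -0.7]
[ 0.0011  0.0013  0.1419 -0.     -0.0005 -0.0012]
bench [-8.000e-04  1.000e-04  2.360e-02  2.360e-01  2.533e-01]
2278 [0.44699698 0.25565142 0.01501235] [0.67163499 0.37583278 0.02632959]
[ 0.54471173  0.3362327  -0.30359304] 0.0012872912908671976
```

View pics/w2.png

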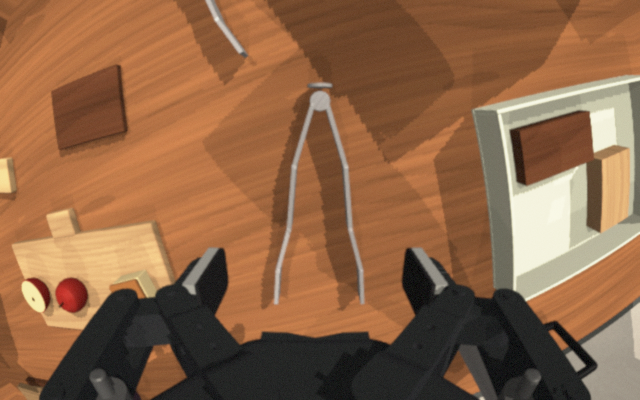

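The wrist picture shows the chosen tongs centred: pivot at (320,100), jaw ends at (277,300) and (362,300), and panels near (293,200) and (349,200). All three fits agree to within 3 mm, so I'm descending.

Call:
carry_out(increments=[[[-0.006, 0, 0.1, 0, 0, 0], [-0.006, 0, 0.2, 0, 0, 0], [-0.006, 0, 0.25, 0, 0, 0], [-0.006, 0, 0.28, 0, 0, 0], [-0.006, 0, 0.294, 0, 0, 0]]])

```text
clock: 6.08
tcp_pos: [0.543, 0.3325, 0.0236]
orientation: [-0.002, 0.151, 0.989, 0.0]
wrist_force: [0.3, 0.5, 0.8]
finger_gap: 0.0856
grip_force: 0.0
```

Call:
carry_out(increments=[[[0, 0, 0, 0, 0, 0], [0, 0, 0, 0, 0, 0], [0, 0, 0, 0, 0, 0], [0, 0, 0, 0, 0, 0]]], jaw=0.38, squeeze=20)

```text
clock: 6.58
tcp_pos: [0.5444, 0.333, 0.0259]
orientation: [-0.0, 0.15, 0.989, 0.001]
wrist_force: [-0.2, -0.4, 6.5]
finger_gap: 0.0531
grip_force: 5.2
```

```bash
python3 w.py w3; python3 t.py .545 .335 .023 2.84; python3 - <<'E'
from h import *
P=np.load("w_cloud.npy").reshape(-1,3); P=P[np.isfinite(P[:,0])]
Q=P[(P[:,2]>.012)&(P[:,2]<.035)&(P[:,0]>.43)&(P[:,0]<.7)&(abs(P[:,1]-.32)<.1)]; print(len(Q)); t,e=fit_tongs(Q,[.544,.333,-.305]); print(t,e)
E
```

```text
6.575 [0.5444 0.333  0.0259] [-0.955  0.297  0.   ] gap 0.05307232406705329 T [ 0.069 -0.    -0.124]
6.625 [0.5444 0.333  0.0259] head 162.7 gap 0.05340634395462671 grip 5.195399314980023 [ 0.4 -0.6  5.6]
[ 0.0001  0.0042  0.0058  0.0003 -0.0001 -0.    ]
9042
[ 0.54385876  0.33317394 -0.32095288] 0.0026709063275541208
```

View pics/w3.png

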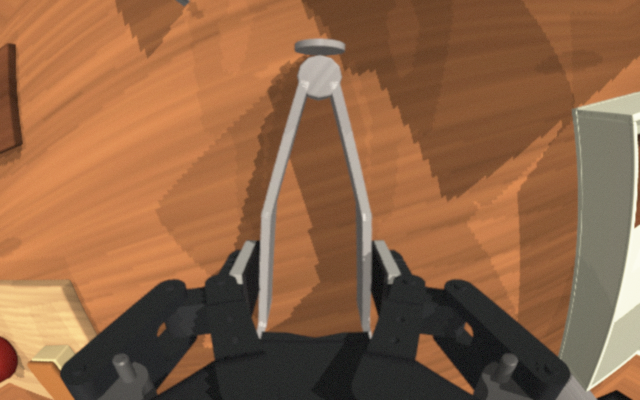

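The pads sit on both panels at (265,260) and (368,260), with about 5 N of grip and the jaws still open. Now I'll firm the grip slightly and lift.

Call:
carry_out(increments=[[[0, 0, -0.005, 0, 0, 0], [0, 0, -0.02, 0, 0, 0], [0, 0, -0.06, 0, 0, 0], [0, 0, -0.12, 0, 0, 0], [0, 0, -0.2, 0, 0, 0]]], jaw=0.41)

```text
clock: 7.25
tcp_pos: [0.5421, 0.3319, 0.1238]
orientation: [-0.003, 0.15, 0.989, -0.001]
wrist_force: [0.9, 0.3, -1.1]
finger_gap: 0.0506
grip_force: 4.6
```

```bash
cat > jaws.py <<'E'
# look with scene+wrist: tongs geometry in tool frame
from h import *
s=env.get_state(); p,R=pose(s); d=env.read_camera("top"); W=cloud(d); cv2.imwrite("pics/topx.png",d["frame"])
L=R.inv().apply((W-p).reshape(-1,3)); ok=np.isfinite(L[:,0])&(abs(L[:,1])<.06)&(L[:,0]<-.0)&(L[:,0]>-.15)&(L[:,2]>-.03)&(L[:,2]<.04); Q=L[ok]
for x in np.arange(-.13,-.03,.01):
    q=Q[abs(Q[:,0]-x)<.005]; 
    if len(q): l=q[q[:,1]<0];r=q[q[:,1]>0]; print(round(x,3),[(len(a),a[:,1].mean().round(4),a[:,2].mean().round(4)) for a in (l,r) if len(a)])
for c in ("top",):
  for n in ("tongs","apple"): print([(round(r["score"],2),np.round(r["position"],3)) for r in env.find_in(c,n)[:3]])
E
python3 jaws.py; python3 t.py .48 .15 .17 -3.3
```

```text
-0.12 [(3, np.float64(-0.0443), np.float64(0.0024)), (6, np.float64(0.0336), np.float64(0.0074))]
-0.11 [(13, np.float64(-0.0437), np.float64(0.0068)), (15, np.float64(0.033), np.float64(0.0086))]
-0.1 [(13, np.float64(-0.0426), np.float64(0.0045)), (12, np.float64(0.032), np.float64(0.0057))]
-0.09 [(12, np.float64(-0.0423), np.float64(0.0072)), (15, np.float64(0.0321), np.float64(0.007))]
-0.08 [(13, np.float64(-0.0411), np.float64(0.0071)), (14, np.float64(0.0313), np.float64(0.0072))]
-0.07 [(12, np.float64(-0.0389), np.float64(0.0071)), (16, np.float64(0.0292), np.float64(0.0081))]
-0.06 [(11, np.float64(-0.0361), np.float64(0.0089)), (13, np.float64(0.027), np.float64(0.0073))]
-0.05 [(12, np.float64(-0.0339), np.float64(0.0078)), (15, np.float64(0.0251), np.float64(0.009))]
-0.04 [(14, np.float64(-0.0308), np.float64(0.0076)), (7, np.float64(0.0226), np.float64(0.0073))]
[(0.69, array([0.57 , 0.337, 0.117])), (0.53, array([0.251, 0.285, 0.017])), (0.44, array([0.565, 0.295, 0.118]))]
[(0.45, array([ 0.569, -0.012,  0.053]))]
7.4 [0.5448 0.3332 0.1268] head 162.7 gap 0.05043843129526158 grip 4.58954348549014 [-0.1 -0.1 -1.2]
[ 1.49e-02 -3.88e-01 -8.76e-02  5.00e-04  1.00e-04 -2.28e-02]
```

The tongs are lifted with the jaws about 71 mm apart. Now to carry them to a point above and behind the apple.

```bash
python3 t.py .477 .004 .17 3.0
```

```text
7.4 [0.5448 0.3332 0.1268] head 162.7 gap 0.05043843129526158 grip 4.58954348549014 [-0.1 -0.1 -1.2]
[-6.610e-02 -6.686e-01 -8.850e-02  5.000e-04  1.000e-04 -2.550e-02]
```

Call:
carry_out(increments=[[[-0.003, -0.03, -0.04, 0, 0, -0.001], [-0.009, -0.09, -0.08, 0, 0, -0.004], [-0.018, -0.18, -0.09, 0, 0, -0.008], [-0.028, -0.28, -0.09, 0, 0, -0.012], [-0.037, -0.38, -0.09, 0, 0, -0.016]]])

```text
clock: 8.02
tcp_pos: [0.5031, 0.1433, 0.1688]
orientation: [-0.002, 0.1, 0.995, -0.0]
wrist_force: [0.4, -0.6, -1.7]
finger_gap: 0.0505
grip_force: 4.6
```

Call:
carry_out(increments=[[[-0.009, -0.09, 0, 0, 0, -0.004], [-0.018, -0.17, 0, 0, 0, -0.007], [-0.025, -0.23, 0, 0, 0, -0.009], [-0.029, -0.28, 0, 0, 0, -0.009], [-0.029, -0.289, 0, 0, 0, -0.0095]]])

```text
clock: 8.65
tcp_pos: [0.4887, -0.0007, 0.1687]
orientation: [-0.002, 0.072, 0.997, 0.0]
wrist_force: [-0.4, 0.6, -0.5]
finger_gap: 0.0506
grip_force: 4.6
```

Call:
carry_out(increments=[[[0, 0, 0, 0, 0, 0], [0, 0, 0, 0, 0, 0]]])

```text
clock: 8.9
tcp_pos: [0.4897, 0.0016, 0.1689]
orientation: [-0.002, 0.07, 0.998, 0.0]
wrist_force: [0.4, 0.3, -0.7]
finger_gap: 0.05
grip_force: 4.6
```

```bash
python3 jaws.py; python3 t.py .477 .004 .17 3.0
```

```text
-0.12 [(1, np.float64(-0.0406), np.float64(0.0088)), (1, np.float64(0.0335), np.float64(-0.0143))]
-0.11 [(8, np.float64(-0.042), np.float64(-0.0113)), (8, np.float64(0.034), np.float64(-0.0124))]
-0.1 [(5, np.float64(-0.0413), np.float64(-0.014)), (6, np.float64(0.0337), np.float64(-0.0106))]
-0.09 [(2, np.float64(-0.039), np.float64(-0.0053)), (1, np.float64(0.0324), np.float64(-0.0151))]
[(0.91, array([0.277, 0.296, 0.019]))]
[(0.68, array([0.383, 0.14 , 0.011]))]
9.05 [0.4899 0.0017 0.1689] head 172.0 gap 0.05066607725988572 grip 4.583892827213276 [-0.4 -0.1 -0.9]
[ 0.0263  0.001  -0.0022  0.0001 -0.0005  0.0002]
```

View pics/topx.png

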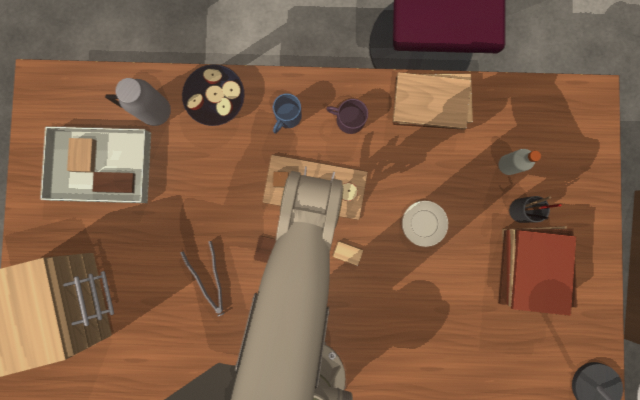

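The top view is now hidden by the arm, so I'll use the scene camera.

```bash
python3 - <<'E'
from h import *
s=env.get_state(); p,R=pose(s); d=env.read_camera("scene"); W=cloud(d); im=d["frame"]
c=im[100:300,180:440]; cv2.imwrite("pics/sc1.png",cv2.resize(c,None,fx=3,fy=3,interpolation=cv2.INTER_CUBIC))
L=R.inv().apply((W-p).reshape(-1,3)); ok=np.isfinite(L[:,0])&(abs(L[:,1])<.06)&(L[:,0]<-.045)&(L[:,0]>-.15)&(L[:,2]>-.02)&(L[:,2]<.05); Q=L[ok]
for x in np.arange(-.13,-.04,.01):
    q=Q[abs(Q[:,0]-x)<.005]
    for a in (q[q[:,1]<0],q[q[:,1]>0]):
        if len(a)>3: print(round(x,3),len(a),"y",np.percentile(a[:,1],[5,50,95]).round(4),"z",np.percentile(a[:,2],[5,50,95]).round(4))
print("xmin",Q[:,0].min())
hs=cv2.cvtColor(im,cv2.COLOR_BGR2HSV); m=((hs[...,0]<8)|(hs[...,0]>172))&(hs[...,1]>150)
A=W[m]; A=A[(abs(A[:,0]-.571)<.04)&(abs(A[:,1]+.012)<.04)&(A[:,2]>.02)&(A[:,2]<.06)]
r=least_squares(lambda p:np.linalg.norm((A-[p[0],p[1],.036])/[.023,.023,.021],axis=1)-1,[.57,-.01],loss="soft_l1",f_scale=.1); print("apple",r.x,len(A),np.median(abs(r.fun)))
E
```

```text
-0.12 27 y [-0.0437 -0.0397 -0.0381] z [-0.0166 -0.0028  0.0051]
-0.12 32 y [0.0346 0.0371 0.0383] z [-0.0158 -0.0033  0.0056]
-0.11 39 y [-0.0406 -0.0386 -0.0376] z [-0.0161 -0.0066  0.0064]
-0.11 35 y [0.0345 0.0375 0.0384] z [-0.0156 -0.0086  0.0066]
-0.1 37 y [-0.0405 -0.038  -0.037 ] z [-0.0142 -0.0045  0.0081]
-0.1 32 y [0.0341 0.037  0.0378] z [-0.0144 -0.0051  0.0077]
-0.09 38 y [-0.0396 -0.037  -0.0363] z [-0.0126 -0.0026  0.0103]
-0.09 34 y [0.0344 0.0362 0.0373] z [-0.0121 -0.0028  0.0104]
-0.08 39 y [-0.0386 -0.0362 -0.0339] z [-0.0107 -0.0005  0.0127]
-0.08 27 y [0.0336 0.0359 0.037 ] z [-0.0115 -0.0038  0.0103]
-0.07 42 y [-0.0366 -0.0341 -0.0319] z [-0.0087  0.0015  0.0136]
-0.07 27 y [0.0311 0.0338 0.0348] z [-0.0092  0.0012  0.0123]
-0.06 39 y [-0.0335 -0.0312 -0.0294] z [-0.0075  0.0033  0.0156]
-0.06 22 y [0.0287 0.0312 0.0325] z [-0.0066  0.0018  0.0148]
-0.05 42 y [-0.0315 -0.0285 -0.0258] z [-0.0056  0.0054  0.0179]
-0.05 25 y [0.0273 0.0292 0.0307] z [-0.0063  0.003   0.0161]
xmin -0.12247522024584499
apple [ 0.57410426 -0.01050855] 282 0.06828545267647579
```

View pics/sc1.png

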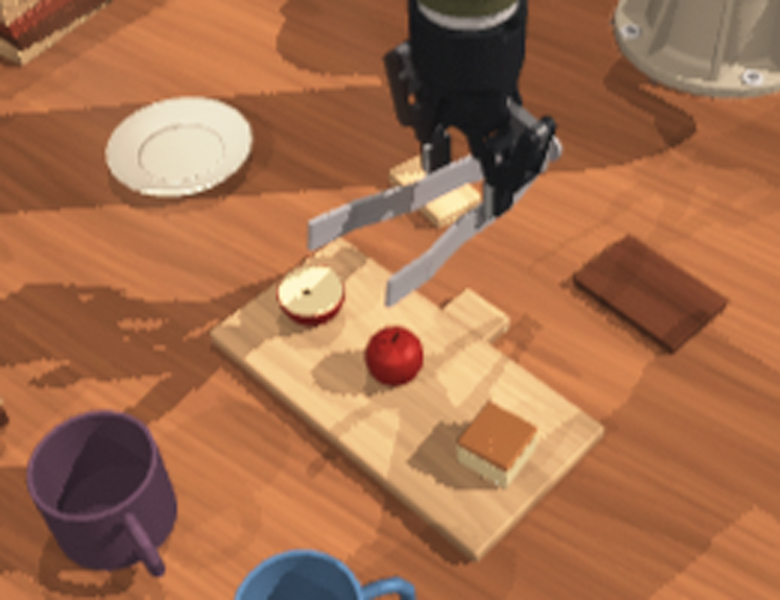

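The scene crop shows the open jaws short of the apple at (395,352) in the crop, with the tongs pitched about 10° jaws-up in the light grip. I'll tilt the tool to level them.

```bash
cat > tgt.py <<'E'
import sys
from h import *
# apple point (x,y,z) , heading, pitch, jaw point in tool
def go(pt,h,a,j):
    s=env.get_state(); p,R=pose(s); T=down(h)*Ro.from_rotvec([0,a,0]); q=np.array(pt)-T.apply(j)
    print(s["clock"],p.round(4),"->",q.round(4),"grip",s["grip_force"],s["finger_gap"],s["wrist_force"].round(1)); print(row(q,T,p,R))
E
python3 -c "
from tgt import *
go([.5725,-.011,.13],3.0,.17,[-.099,-.0005,-.003])"
```

```text
9.1 [0.49   0.0016 0.1689] -> [0.4755 0.0033 0.1438] grip 4.586030186328571 0.05037967542714234 [-0.2  0.2 -1.1]
[ 0.0291 -0.0007  0.0503  0.0001  0.0265  0.0002]
```

Call:
carry_out(increments=[[[0.01, 0, 0.015, 0, 0.008, 0], [0.02, 0, 0.035, 0, 0.017, 0], [0.029, -0.001, 0.05, 0, 0.0265, 0], [0.029, -0.001, 0.05, 0, 0.0265, 0], [0.029, -0.001, 0.05, 0, 0.0265, 0]]])

```text
clock: 9.72
tcp_pos: [0.4757, 0.0027, 0.144]
orientation: [-0.084, 0.07, 0.994, 0.006]
wrist_force: [-1.3, 0.1, -1.4]
finger_gap: 0.0503
grip_force: 4.6
```

```bash
cat > lv.py <<'E'
from tgt import *
def leaves():
    s=env.get_state(); p,R=pose(s); d=env.read_camera("scene"); W=cloud(d); im=d["frame"]
    hs=cv2.cvtColor(im,cv2.COLOR_BGR2HSV); g=(hs[...,1]<90)
    L=R.inv().apply((W-p).reshape(-1,3)); ok=np.isfinite(L[:,0])&g.ravel()&(abs(L[:,1])<.06)&(L[:,0]<-.045)&(L[:,0]>-.15)&(L[:,2]>-.03)&(L[:,2]<.05); Q=L[ok]
    for x in np.arange(-.12,-.04,.02):
        q=Q[abs(Q[:,0]-x)<.006]
        for a in (q[q[:,1]<0],q[q[:,1]>0]):
            if len(a)>3: print(round(x,3),len(a),"y",np.percentile(a[:,1],[5,50,95]).round(4),"z",np.percentile(a[:,2],[5,50,95]).round(4))
    print("xmin",Q[:,0].min())
    m=((hs[...,0]<8)|(hs[...,0]>172))&(hs[...,1]>150)
    A=W[m]; A=A[np.isfinite(A[:,0])]; A=A[(abs(A[:,0]-.571)<.04)&(abs(A[:,1]+.012)<.04)&(A[:,2]>.02)&(A[:,2]<.065)]
    if len(A)>20:
        r=least_squares(lambda p:np.linalg.norm((A-[p[0],p[1],.036])/[.023,.023,.021],axis=1)-1,[.57,-.01],loss="soft_l1",f_scale=.1); print("apple",r.x,len(A),"tool y",R.inv().apply(np.r_[r.x,.036]-p))
    return d
E
python3 -c "
from lv import *
leaves(); go([.5725,-.011,.037],3.0,.17,[-.099,-.0005,-.003])"
```

```text
-0.12 24 y [-0.0427 -0.0398 -0.0383] z [-0.0177 -0.0061  0.0052]
-0.12 27 y [0.0346 0.0378 0.0387] z [-0.0173 -0.0065  0.0035]
-0.1 39 y [-0.0395 -0.0382 -0.0366] z [-0.0148 -0.0033  0.0078]
-0.1 35 y [0.0341 0.0368 0.0378] z [-0.0151 -0.0043  0.01  ]
-0.08 38 y [-0.038  -0.0361 -0.0345] z [-0.0122 -0.0001  0.0115]
-0.08 28 y [0.0339 0.0358 0.0368] z [-0.0121 -0.0026  0.0101]
-0.06 40 y [-0.0333 -0.031  -0.029 ] z [-0.0082  0.0035  0.0156]
-0.06 25 y [0.0299 0.0316 0.0333] z [-0.0086 -0.0008  0.0148]
xmin -0.1221976511442629
apple [ 0.57406388 -0.01070807] 282 tool y [-0.1160266   0.00048904  0.08983948]
9.775 [0.4756 0.0027 0.1443] -> [0.4755 0.0033 0.0508] grip 4.583475656399969 0.05066889278588793 [ 0.2  1.1 -0.5]
[-3.080e-02  1.100e-03  1.844e-01  0.000e+00  3.000e-04  1.000e-04]
```

Call:
carry_out(increments=[[[-0.005, 0, 0.03, 0, 0, 0], [-0.0135, 0, 0.08, 0, 0, 0], [-0.022, 0.001, 0.13, 0, 0, 0], [-0.0285, 0.001, 0.17, 0, 0, 0], [-0.031, 0.001, 0.184, 0, 0, 0]]])

```text
clock: 10.4
tcp_pos: [0.474, 0.0033, 0.0492]
orientation: [-0.086, 0.07, 0.994, 0.006]
wrist_force: [-0.5, -0.0, -0.4]
finger_gap: 0.0501
grip_force: 4.6
```

Call:
carry_out(increments=[[[0, 0, 0, 0, 0, 0], [0, 0, 0, 0, 0, 0]]])

```text
clock: 10.65
tcp_pos: [0.4758, 0.003, 0.0513]
orientation: [-0.084, 0.07, 0.994, 0.006]
wrist_force: [-0.1, 0.0, -1.0]
finger_gap: 0.0503
grip_force: 4.6
```

```bash
python3 -c "
from lv import *
d=leaves(); cv2.imwrite('pics/sc2.png',cv2.resize(d['frame'][130:270,230:410],None,fx=4,fy=4,interpolation=cv2.INTER_CUBIC)); go([.5725,-.011,.037],3.0,.17,[-.099,-.0005,-.003])"
```

```text
-0.12 18 y [-0.044  -0.0402 -0.0387] z [-0.0173 -0.0053  0.0012]
-0.12 20 y [0.0321 0.0376 0.0383] z [-0.0209 -0.0076  0.0158]
-0.1 33 y [-0.0406 -0.0384 -0.0371] z [-0.018  -0.0074  0.0062]
-0.1 30 y [0.0332 0.0368 0.038 ] z [-0.0181 -0.0052  0.0166]
-0.08 34 y [-0.0398 -0.0366 -0.0343] z [-0.0124 -0.0028  0.0102]
-0.08 28 y [0.0311 0.0353 0.0366] z [-0.0141 -0.0032  0.0215]
-0.06 36 y [-0.0357 -0.0315 -0.0287] z [-0.0096  0.0027  0.0242]
-0.06 26 y [0.0282 0.0309 0.0328] z [-0.0106  0.0009  0.0222]
xmin -0.12212545419792188
apple [ 0.57416011 -0.01059282] 292 tool y [-0.10041629  0.00038034 -0.00151085]
10.7 [0.476  0.003  0.0515] -> [0.4755 0.0033 0.0508] grip 4.584834806446452 0.05040776137270114 [ 0.6  1.  -0.4]
[0.0009 0.0006 0.0015 0.     0.0003 0.    ]
```

View pics/sc2.png

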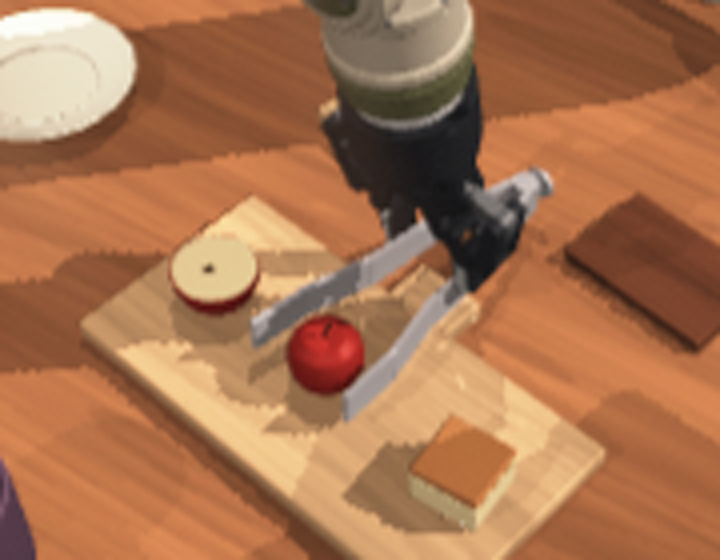

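The apple stands between the two open jaws at (325,353) in the crop, clear of the cake and the half apple. Closing the jaws.

Call:
carry_out(increments=[[[0, 0, 0, 0, 0, 0], [0, 0, 0, 0, 0, 0], [0, 0, 0, 0, 0, 0]]], jaw=0.53, squeeze=40)

```text
clock: 11.08
tcp_pos: [0.4754, 0.0031, 0.0508]
orientation: [-0.084, 0.07, 0.994, 0.006]
wrist_force: [-0.9, 0.3, -0.9]
finger_gap: 0.04
grip_force: 6.4
```

Call:
carry_out(increments=[[[0, 0, 0, 0, 0, 0], [0, 0, 0, 0, 0, 0], [0, 0, 0, 0, 0, 0], [0, 0, 0, 0, 0, 0]]], jaw=0.7)

```text
clock: 11.58
tcp_pos: [0.4754, 0.0031, 0.0507]
orientation: [-0.084, 0.07, 0.994, 0.006]
wrist_force: [-0.4, -0.5, 0.4]
finger_gap: 0.0362
grip_force: 41.4
```

Call:
carry_out(increments=[[[0.003, 0, -0.02, 0, 0, 0], [0.01, 0, -0.06, 0, 0, 0], [0.02, 0, -0.12, 0, 0, 0], [0.03, 0, -0.18, 0, 0, 0], [0.04, 0, -0.237, 0, 0, 0]]])

```text
clock: 12.2
tcp_pos: [0.4754, 0.0031, 0.1723]
orientation: [-0.084, 0.07, 0.994, 0.006]
wrist_force: [1.0, 0.9, -1.8]
finger_gap: 0.0365
grip_force: 41.3
```

Call:
carry_out(increments=[[[0, 0, 0, 0, 0, 0], [0, 0, 0, 0, 0, 0]]])

```text
clock: 12.45
tcp_pos: [0.4752, 0.0031, 0.1703]
orientation: [-0.085, 0.07, 0.994, 0.006]
wrist_force: [0.7, -0.1, -1.9]
finger_gap: 0.0362
grip_force: 41.3
```

```bash
cat > ap.py <<'E'
from tgt import *
s=env.get_state(); p,R=pose(s); d=env.read_camera("scene"); W=cloud(d); im=d["frame"]
u,v=pix(d,p+R.apply([-.1,0,0])); print("px",u,v)
cv2.imwrite('pics/sc.png',cv2.resize(im[max(0,v-70):v+70,max(0,u-90):u+90],None,fx=4,fy=4,interpolation=cv2.INTER_CUBIC))
hs=cv2.cvtColor(im,cv2.COLOR_BGR2HSV); m=((hs[...,0]<8)|(hs[...,0]>172))&(hs[...,1]>150); A=W[m]; A=A[np.isfinite(A[:,0])]; L=R.inv().apply(A-p)
A=A[(np.linalg.norm(L-[-.1,0,0],axis=1)<.05)]
r=least_squares(lambda q:np.linalg.norm((A-q)/[.023,.023,.021],axis=1)-1,p+R.apply([-.1,0,0]),loss="soft_l1",f_scale=.1); print("apple",r.x.round(4),len(A),"tool",R.inv().apply(r.x-p).round(4))
print(s["clock"],s["joint_pos"].round(2))
E
python3 ap.py; python3 -c "
from tgt import *
go([.472,-.346,.14],2.7,.17,[-.1,0,-.002])
go([.472,-.346,.14],2.3,.17,[-.1,0,-.002])"
```

```text
px 309 185
apple [ 0.573  -0.0121  0.1572] 308 tool [-0.0997 -0.0013 -0.0038]
12.45 [-0.16  0.3  -0.19  1.25 -0.   -0.02]
12.5 [0.4749 0.0031 0.1699] -> [ 0.3826 -0.3037  0.1549] grip 41.299983859062195 0.03613315395057861 [-0.9  0.7 -1.9]
[ 8.970e-02 -6.336e-01  4.560e-02 -8.000e-03 -2.000e-04  4.710e-02]
12.5 [0.4749 0.0031 0.1699] -> [ 0.4061 -0.2723  0.1549] grip 41.299983859062195 0.03613315395057861 [-0.9  0.7 -1.9]
[ 5.260e-02 -5.646e-01  3.920e-02 -1.890e-02 -2.000e-04  1.098e-01]
```

View pics/sc.png

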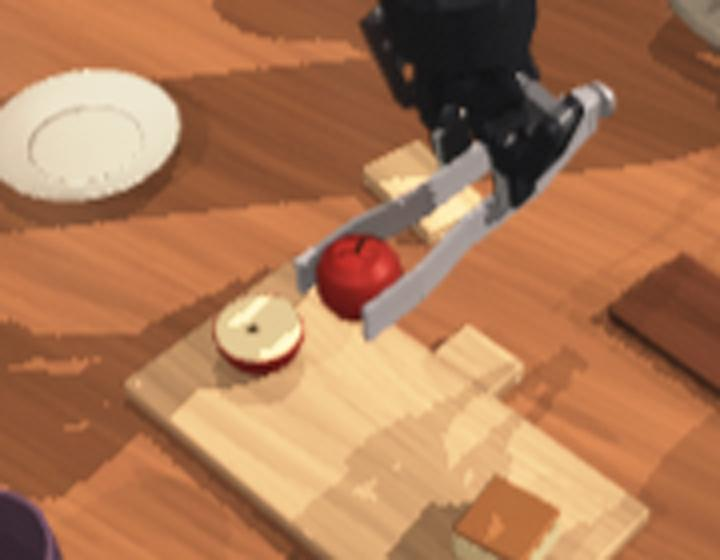

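The apple is gripped between the jaws and hanging clear of the board. Carrying it to the saucer.

Call:
carry_out(increments=[[[0.004, -0.03, 0.002, 0, 0, 0.002], [0.012, -0.09, 0.006, -0.001, 0, 0.006], [0.024, -0.17, 0.012, -0.002, 0, 0.012], [0.037, -0.26, 0.018, -0.003, 0, 0.019], [0.05, -0.35, 0.025, -0.004, 0, 0.026]]])

```text
clock: 13.12
tcp_pos: [0.4231, -0.1682, 0.1619]
orientation: [-0.085, 0.153, 0.984, 0.012]
wrist_force: [0.2, -0.1, -1.4]
finger_gap: 0.0364
grip_force: 41.3
```

```bash
python3 -c "
from tgt import *
go([.472,-.346,.14],2.7,.17,[-.1,0,-.002])"
```

```text
13.125 [ 0.4231 -0.1682  0.1619] -> [ 0.3826 -0.3037  0.1549] grip 41.279650926589966 0.03642708655169265 [ 0.2 -0.1 -1.4]
[-7.700e-03 -2.829e-01  1.340e-02 -4.000e-03 -1.000e-04  2.080e-02]
```

Call:
carry_out(increments=[[[-0.002, -0.09, 0.004, -0.001, 0, 0.007], [-0.004, -0.17, 0.008, -0.002, 0, 0.013], [-0.006, -0.23, 0.011, -0.003, 0, 0.017], [-0.008, -0.27, 0.013, -0.004, 0, 0.02], [-0.008, -0.28, 0.013, -0.004, 0, 0.021]]])

```text
clock: 13.75
tcp_pos: [0.3841, -0.3017, 0.1553]
orientation: [-0.083, 0.219, 0.972, 0.019]
wrist_force: [-0.4, 0.8, -1.3]
finger_gap: 0.0363
grip_force: 41.3
```

Call:
carry_out(increments=[[[0, 0, 0, 0, 0, 0], [0, 0, 0, 0, 0, 0], [0, 0, 0, 0, 0, 0]]])

```text
clock: 14.12
tcp_pos: [0.3852, -0.3, 0.1561]
orientation: [-0.083, 0.217, 0.972, 0.019]
wrist_force: [1.1, 0.5, -0.6]
finger_gap: 0.0361
grip_force: 41.3
```

```bash
python3 ap.py; python3 -c "
from tgt import *
go([.472,-.346,.14],2.7,.17,[-.1,0,-.002])
print(env.find_in('scene','saucer')[:1])"
```

```text
px 230 113
apple [ 0.4753 -0.343   0.1428] 157 tool [-0.1007 -0.0006 -0.0038]
14.125 [-0.79  0.33 -0.19  1.22 -0.06 -0.35]
14.175 [ 0.3852 -0.3001  0.1561] -> [ 0.3826 -0.3037  0.1549] grip 41.29873216152191 0.036138508125260815 [-0.5  0.1 -2.1]
[ 0.0012 -0.0088  0.0025 -0.      0.0001  0.0003]
[{'position': [0.4634, -0.3484, 0.0092], 'score': 0.85}]
```

View pics/sc.png

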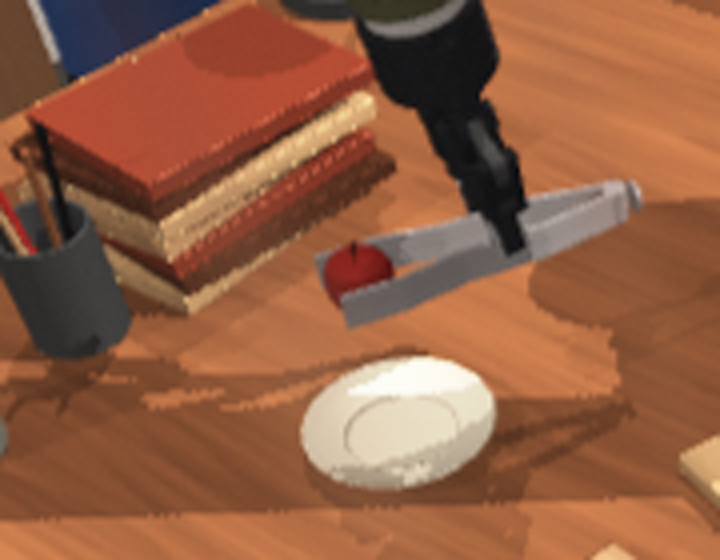

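The picture shows the apple held in the jaws in the air at (355,272) in the crop. Measured, it is about 4 mm from the saucer's axis, at a height of 0.143 m. Handing in.

```bash
python3 -c "
from h import *
print(env.hand_in())"
```

```text
the job is handed in; nothing more can be done
None
```

I handed the job in with the apple held in the tongs above the saucer, by my camera fit about 4 mm off its centre and 143 mm above the bench; hand-in returned no verdict.

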